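# Take the depth of a lamp foot's bore with a depth gauge

### The job

The depth gauge stands across the blind bore of the turned wooden lamp foot. Swing its lock lever up, lower the probe by its round head until its rubber foot touches the bottom of the bore, and press the lever fully down again so that the depth found stays locked. Only thin wood is left under the bore, so touch it lightly; leave the gauge sitting flat over the bore and do not disturb the things around.

Things in the scene. Friction and masses are not known exactly. Their poses are not given: they have to be found in the camera images.
- lamp_foot: Turned light-wood lamp foot, 123 mm across, flat top 64 mm above the desk, fixed on a dark round rubber mat (150 mm across, 2 mm thick); origin at the centre of its underside on the desk, z up. A blind bore 36 mm wide goes straight down from the middle of the top; its bottom lies 25 to 50 mm below the top, different each time and not measured. The thin wood there must not take more than 15 N.
- bore_mouth (a point): Centre of the bore's mouth, level with the flat top of the lamp foot (64 mm above the desk).
- gauge: Loose metal depth gauge, about 0.9 kg, lying across the bore on the lamp foot's top; it slides or tips if pushed hard. Steel beam 132 mm long (its x), 26 mm wide (y), 14 mm high; origin under the middle of the beam, z up. A block 40 x 26 mm with a collar 17 mm across rises in the middle to 46 mm above the origin; the lock lever sits on the block's +x side.
- probe: Steel rod 8 mm thick that slides upright through the gauge's middle. Origin at the gauge's origin when fully up; moves down with it, up to 58 mm. Its rubber foot ends 4 mm above this origin, so it touches bottom of a bore d deep when it has come down d + 4 mm; the foot gives 1 mm per 2.5 N, 3 mm at most. Lever up: slides against 2 N of drag, stays where left. Lever down: clamped.
- probe_head (a point): Centre, half-way up, of the round knurled steel head on top of the probe, 20 mm across and 18 mm high, grasped from above; 127 mm above the probe's origin.
- lock (a joint): Angle of the lock lever about its level pin, rad: 0 = fully down (level, along the gauge's +x, probe clamped), 1.25 = fully up (steep, leaning a little away from the probe; probe free). The clamp bites over the last 0.2 rad. The lever stays where it is left and turns with 1 to 2.5 N at its end.
- lever_pin (a point): The lever's pin, 30 mm along the gauge's +x from the probe and 40 mm above the gauge's origin; the pin lies along the gauge's y.
- lever_tip (a point): Centre of the black ball knob, 15 mm across, at the lever's end, 55 mm from the pin; the lever's shank is 11 mm wide (along the gauge's y) and 7 mm thick. With the lever down the knob lies 85 mm along the gauge's +x and 40 mm above its origin, past the beam's end and clear above it.
- solder_reel: Solder reel standing on its flange, 60 mm across, 35 mm high; origin at its underside. Leave alone.
- led_bulb: White LED bulb lying on its side, 68 x 121 x 69 mm; origin at its underside. Leave alone.
- glue_bottle: White glue bottle with an orange nozzle standing upright, 47 mm across, 148 mm high; origin at its underside. Leave alone.
Not all that is in view belongs to the job. What is shaped like the lamp_foot but red is not meant. Of the things shaped like the gauge, the metal one is meant.

How it is judged:
By the outcome, as a careful person would: the job done as asked, in the order asked, and still so for the second after the job is handed in, with the robot touching nothing.
It also fails if it takes over 58 s, if anything falls off the work surface, if the arm or the gripper's body presses on something with over 40 N, if the wrist force passes 120 N, or if a joint passes its speed limit or range.

### The arm

A 7-joint arm with a two-finger parallel gripper is mounted at the origin on a cart in front of the work surface, level with it; the furniture and walls round the work are solid. World frame = base frame: x ahead of the robot, y to its left, z up, the work surface at z = 0. Lengths are in m, angles in rad, forces in N, time in s.
With the tool pointing down it reaches from about 0.35 to 0.9 m from the base axis. Payload 8.1 kg.
Tool frame: the origin (TCP) lies between the finger pads; the fingertips stand env.finger_overhang ahead of it and the grasp point (between the pads) lies 5 mm behind it (env.finger_overhang is the distance from the TCP to the fingertips, in m); z points along the fingers, x is the direction in which the jaws open and shut, and the axes are right-handed (so a half turn about z gives the same grasp; the last joint's range is limited). The gripper opens to 85 mm and grips with 20 to 120 N. Pads are 22 mm wide; open, the fingers measure 114 mm over their backs; the gripper's body (76 mm by 85 mm) begins 54 mm behind the grasp point. The pads swing forward as they close: fully open they stand 13 mm farther back than shut.
Start: joints at [1.16, 0.434, 0.025, 1.573, -0.012, 1.134, -0.075], TCP at [0.189, -0.596, 0.245] pointing down, gripper open.
Joint ranges: [-2.62, 2.62], [-0.44, 2.09], [-1.27, 1.32], [0.08, 2.57], [-1.32, 4.46], [0.12, 2], [-2.74, 2.74]. Speed limits (rad/s): [2.22, 2.22, 3.01, 3.01, 3.14, 3.14, 3.14].

### API

Orientations are given as a unit quaternion [w, x, y, z].
In Python, from rig import env gives the robot as it stands. The module is installed in compiled form; this text tells all that it offers.
- The arm moves only by the shell command python3 -m inch 'ROWS' [FORCE]. ROWS is text: rows parted by semicolons, each of 7 numbers parted by spaces: the closure in counts, from 0 (fully open) to 255 (shut), then the shift along the tool's x, y, z in mm, then the turn, a rotation vector about the tool's x, y, z in rad. In form: grip tx ty tz rx ry rz; .... A call has exactly 5 rows; each row is the pose to reach, as a shift and turn from the pose measured when the call began, along the tool's axes at that moment; what a row does not reach only later rows make up. A row lasts 1/8 s, in which the tool goes at most 62.5 mm and 10.7 degrees, less where a joint would pass 70% of its speed; a pose out of reach is approached as far as the arm can. A call with a gripper value outside its range is refused whole. The fingers move at their own pace and stop on an object; FORCE is the grip in N (left out, the last holds). Time passes only in rows, so rows that repeat a pose let the fingers close, or fill a call up. It gives the time, the measured TCP pose, the force and the opening at its end, in the units of the state.
- env.read_state(): the state, without advancing time (a new reading comes with each control period).
- env.snapshot(name): name is "side" or "top"; returns the picture (384x512x3 uint8, blue, green, red); there is no depth.
- env.get_calibration(name): a dict with "fx", "fy", "cx", "cy" (pixels), "world_from_camera" (4x4, takes a point from camera to world coordinates). Camera axes: x right, y down, z forward; pixel columns grow to the right and rows downward; lengths in m; the calibration is good to about 2 mm. A picture is of the moment at which its call begins. get_calibration takes no time and is no camera call.
- env.job_done(): hands the job in, once; it reports no verdict.
The state is a dict: "t": time; "joints": joint angles; "qd": joint speeds; "tau": joint torques, N m; "tcp_pos": TCP position; "eef_rot": TCP orientation; "contact_force": force on the tool from outside, world axes, zero at the start; "moment": the same for the moment, N m; "opening": opening from 0.0 (shut) to 1.0 (fully open).
Only numpy, scipy, OpenCV 4.12 (cv2) and the standard library are available. Lean on these libraries where they do the work, as an engineer would, in place of code of your own. Each camera call takes 0.05 s, during which the arm holds its last target. There are 200 camera calls.

## Working session

There is one attempt and no reset: what is moved stays moved. The work goes in short steps, Python scripts to look and compute and a shell command to move; the robot and the scene stay as the last step left them, time stands still between calls to the robot, and variables do not carry over. Pictures are saved under pics/ and viewed, about 8 in all and at most 12, crops included, and the job is handed in when it is done.

```bash
mkdir -p pics; python3 - <<'E'
from rig import env
import cv2,numpy as np
s=env.read_state();print(s['t'],s['tcp_pos'],s['eef_rot'],s['opening'],env.finger_overhang,s['contact_force'])
for n in("side","top"):
    cv2.imwrite(f"pics/{n}0.png",env.snapshot(n));c=env.get_calibration(n);print(n,c['fx'],c['fy'],c['cx'],c['cy'],np.round(c['world_from_camera'],4).tolist())
E
```

```text
0.0 [ 0.18915437 -0.59517971  0.24452981] [-3.98136315e-04  8.07124274e-01 -5.90381056e-01 -6.76281956e-04] 0.9974166438793024 0.014 [-0.15808538  0.65568847 -0.04425406]
side 470.97031731838314 470.97031731838314 252.36605867046265 189.16478998636262 [[-0.9983, -0.0327, 0.0474, 0.4728], [-0.0573, 0.652, -0.756, 1.0512], [-0.0062, -0.7575, -0.6528, 1.1286], [0.0, 0.0, 0.0, 1.0]]
top 377.11236828955623 377.11236828955623 251.79886909183978 193.00005341796256 [[0.0243, -0.9967, 0.0769, 0.4211], [-0.9995, -0.0229, 0.0199, -0.1206], [-0.0181, -0.0773, -0.9968, 1.2397], [0.0, 0.0, 0.0, 1.0]]
```

View pics/side0.png

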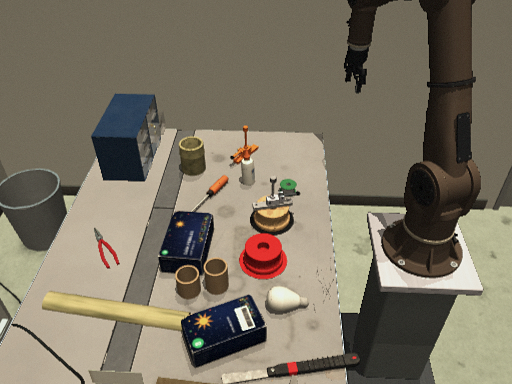

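View pics/top0.png

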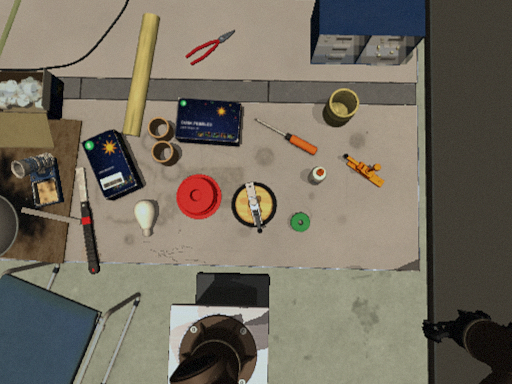

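The metal gauge lies on the wooden foot at about (254,203) in the top view and (272,205) in the side view. The lever knob seems to point toward the robot. I'll enlarge both views.

```bash
python3 - <<'E'
import cv2,numpy as np
a=cv2.imread('pics/top0.png')[160:250,215:315];b=cv2.imread('pics/side0.png')[165:245,235:315]
f=lambda i,s:cv2.resize(i,None,fx=s,fy=s,interpolation=cv2.INTER_CUBIC)
o=np.zeros((400,800,3),np.uint8);A=f(a,4);B=f(b,5);o[:360,:400]=A;o[:400,400:800]=B
cv2.imwrite('pics/c0.png',o)
E
```

```text
(no output)
```

View pics/c0.png

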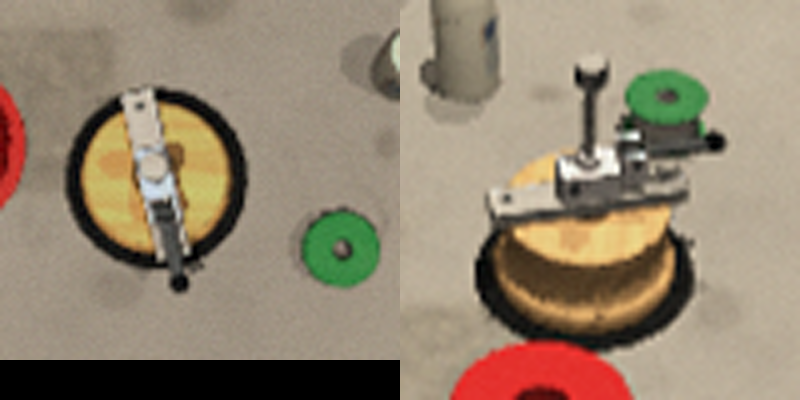

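```bash
cat > h.py <<'E'
import cv2,numpy as np
from rig import env
from scipy.spatial.transform import Rotation as R
def ray(n,u,v):
    c=env.get_calibration(n);T=np.array(c['world_from_camera']);d=T[:3,:3]@np.array([(u-c['cx'])/c['fx'],(v-c['cy'])/c['fy'],1]);return T[:3,3],d/np.linalg.norm(d)
def onz(n,u,v,z):
    o,d=ray(n,u,v);return o+d*(z-o[2])/d[2]
def tri(p,q):
    o,d=ray('top',*p);a,b=ray('side',*q);M=np.stack([d,-b],1);s=np.linalg.lstsq(M,a-o,rcond=None)[0];P=o+s[0]*d;Q=a+s[1]*b;return (P+Q)/2,np.linalg.norm(P-Q)
def pix(n,P):
    c=env.get_calibration(n);T=np.linalg.inv(np.array(c['world_from_camera']));p=T[:3,:3]@np.array(P)+T[:3,3];return c['fx']*p[0]/p[2]+c['cx'],c['fy']*p[1]/p[2]+c['cy']
def tool(s,P):
    "vector from TCP to P in tool axes mm"
    q=s['eef_rot'];r=R.from_quat([q[1],q[2],q[3],q[0]]);return 1000*r.inv().apply(np.array(P)-s['tcp_pos'])
E
python3 - <<'E'
from h import *
T=lambda x,y:((x+.5)/4-.5+215,(y+.5)/4-.5+160)
S=lambda x,y:((x-400+.5)/5-.5+235,(y+.5)/5-.5+165)
print('knob z.104',onz('top',*T(179,283),.104),onz('side',*S(713,142),.104),tri(T(179,283),S(713,142)))
print('headtop',onz('top',*T(153,166),.2),onz('side',*S(592,60),.2),tri(T(153,166),S(592,60)))
for p in [(123,97),(153,88),(157,262),(187,250)]:print(onz('top',*T(*p),.078))
print('side beam',onz('side',*S(492,205),.078))
im=cv2.imread('pics/top0.png');h=cv2.cvtColor(im,cv2.COLOR_BGR2HSV)
m=cv2.inRange(h,(8,70,90),(30,255,255));m[:165]=0;m[245:]=0;m[:,:225]=0;m[:,285:]=0
p=cv2.findNonZero(m);hull=cv2.convexHull(p);e=cv2.fitEllipse(hull);print(e,onz('top',*e[0],.064), e[1][0]/377.1*1.176)
# red decoy z? mat
mb=cv2.inRange(h,(0,0,0),(180,255,45));mb[:165]=0;mb[245:]=0;mb[:,:225]=0;mb[:,280:]=0
E
```

```text
knob z.104 [ 0.39693766 -0.12338177  0.104     ] [ 0.39845732 -0.12349266  0.104     ] (array([ 0.39769959, -0.12341569,  0.10405353]), np.float64(0.0015227589072154047))
headtop [ 0.47890007 -0.10338134  0.2       ] [ 0.47952154 -0.08733003  0.2       ] (array([ 0.4796162 , -0.10316686,  0.18708361]), np.float64(3.0637097079266017e-06))
[ 0.53861534 -0.07684198  0.078     ]
[ 0.54613892 -0.09989723  0.078     ]
[ 0.4120028  -0.10620456  0.078     ]
[ 0.42174214 -0.12900766  0.078     ]
side beam [ 0.54233964 -0.08309989  0.078     ]
((253.5267791748047, 204.0118865966797), (37.2742919921875, 37.648040771484375), 172.1514892578125) [ 0.47748721 -0.10337449  0.064     ] 0.11624122880618534
```

```bash
python3 - <<'E'
from h import *
s=env.read_state();q=s['eef_rot'];r=R.from_quat([q[1],q[2],q[3],q[0]])
print(r.as_matrix().round(3))
K=np.array([.3977,-.1234,.104]);P=np.array([.4797,-.1032,.064])
g=(K-P)*[1,1,0];print(np.linalg.norm(g));g/=np.linalg.norm(g);y=r.as_matrix()[:,1]
print('turn tool z',np.arctan2(np.cross(y,g)@r.as_matrix()[:,2],y@g))
print(tool(s,[.3977,-.1234,.2]))
for dz in(0,5,10,15,20):
    S=lambda u,v:((u+.5-235)*5+400,(v+.5-165)*5)
    print(dz,S(*pix('side',P+[0,0,.136-dz/1000])),S(*pix('side',P+[0,0,.118-dz/1000])))
E
```

```text
[[ 0.303 -0.953 -0.001]
 [-0.953 -0.303  0.001]
 [-0.001  0.    -1.   ]]
0.08445140614578305
turn tool z 0.06622871703782636
[-386.4291338  -341.66548802   45.12425261]
0 (np.float64(592.8262306766641), np.float64(44.528619284543964)) (np.float64(592.1865074896675), np.float64(66.68422741001066))
5 (np.float64(592.6475125841188), np.float64(50.71818393352757)) (np.float64(592.0105921269021), np.float64(72.77672478996877))
10 (np.float64(592.4695797089864), np.float64(56.88055405578652)) (np.float64(591.8354436029102), np.float64(78.84266415280123))
15 (np.float64(592.2924268877036), np.float64(63.015908481639826)) (np.float64(591.661056914466), np.float64(84.88221877580187))
20 (np.float64(592.1160490018813), np.float64(69.12442447686004)) (np.float64(591.4874271017743), np.float64(90.89556043214344))
```

```bash
python3 -m inch '120 -45 -40 0 0 0 0; 120 -90 -80 0 0 0 0; 120 -135 -120 0 0 0 0; 120 -180 -160 0 0 0 0.066; 120 -225 -200 0 0 0 0.066' 20; python3 - <<'E'
from h import *
s=env.read_state();print(tool(s,[.3977,-.1234,.16]))
E
```

```text
t: 0.72
tcp_pos: [0.312, -0.3183, 0.2448]
eef_rot: [-0.0, 0.787, -0.617, -0.001]
contact_force: [1.1, -0.4, 0.2]
opening: 0.53
[-168.6896932  -129.6804771    84.98943849]
```

```bash
python3 -m inch '150 -42 -32 10 0 0 0; 150 -84 -65 30 0 0 0; 150 -126 -97 60 0 0 0; 150 -168.7 -129.7 85 0 0 0; 150 -168.7 -129.7 85 0 0 0'; python3 - <<'E'
from h import *
s=env.read_state();q=s['eef_rot'];print(tool(s,[.3977,-.1234,.104]),R.from_quat([q[1],q[2],q[3],q[0]]).as_matrix().round(3),s['opening'])
im=[env.snapshot(n) for n in('top','side')];cv2.imwrite('pics/t1.png',im[0]);cv2.imwrite('pics/s1.png',im[1])
o=np.hstack([cv2.resize(im[0][160:260,215:315],(400,400),interpolation=3),cv2.resize(im[1][145:245,235:335],(400,400),interpolation=3)])
cv2.imwrite('pics/c1.png',o)
E
```

```text
t: 1.35
tcp_pos: [0.3979, -0.1194, 0.1586]
eef_rot: [-0.0, 0.789, -0.614, -0.002]
contact_force: [0.0, 0.2, 0.5]
opening: 0.41
[ 4.09091119  1.08342493 54.55006522] [[ 0.245 -0.969 -0.003]
 [-0.969 -0.245  0.003]
 [-0.004  0.002 -1.   ]] 0.409659003411583
```

View pics/c1.png

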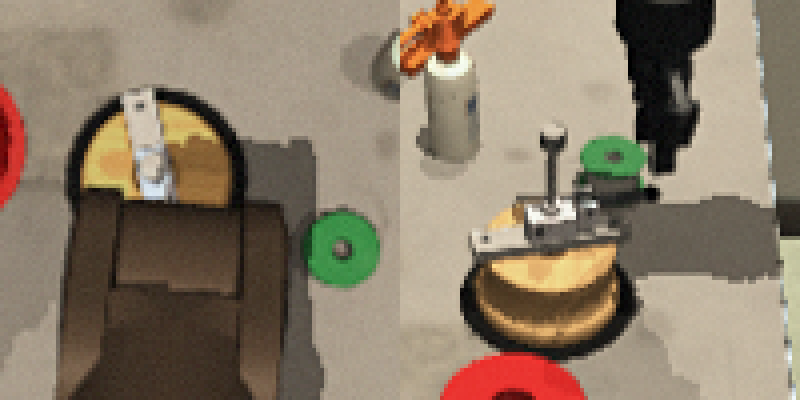

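The gripper hovers above the knob: the fingers are at about (665,150) and the knob at (652,192) in the right panel. The gauge hasn't moved. I'll descend.

```bash
python3 -m inch '150 4 1 10 0 0 0; 160 4 1 25 0 0 0; 165 4 1 40 0 0 0; 165 4 1 51.5 0 0 0; 165 4 1 51.5 0 0 0'; python3 - <<'E'
from h import *
s=env.read_state();q=s['eef_rot'];print(tool(s,[.3977,-.1234,.104]),s['opening'],s['contact_force'])
E
```

```text
t: 2.08
tcp_pos: [0.3966, -0.128, 0.1076]
eef_rot: [0.0, 0.787, -0.617, -0.002]
contact_force: [-0.4, 1.0, -0.3]
opening: 0.352
[-4.1835206  -2.19880717  3.58341775] 0.35240222701312 [-0.43419206  1.04269497 -0.32292168]
```

```bash
python3 -m inch '165 -4 -2 0 0 0 0; 165 -4 -2 0 0 0 0; 165 -4 -2 0 0 0 0; 165 -4 -2 0 0 0 0; 165 -4 -2 0 0 0 0'; python3 - <<'E'
from h import *
for i in range(4):
    s=env.read_state();q=s['eef_rot'];print(tool(s,[.3977,-.1234,.104]),s['opening'],s['contact_force']);env.snapshot('side')
im=env.snapshot('side')
cv2.imwrite('pics/c2.png',cv2.resize(im[165:235,260:330],(560,560),interpolation=3))
E
```

```text
t: 2.7
tcp_pos: [0.3976, -0.1237, 0.1077]
eef_rot: [0.0, 0.787, -0.617, -0.002]
contact_force: [0.3, -0.3, -0.7]
opening: 0.354
[-0.2083727  -0.1795352   3.67205726] 0.3537050311764521 [ 0.28140381 -0.31315783 -0.73123807]
[-0.21830169 -0.18759211  3.64479937] 0.35557495410467344 [-0.13164654  0.79486561  0.10300982]
[-0.1915417  -0.17610582  3.61017323] 0.3555146713575291 [-0.71506781  0.2163415  -0.11964748]
[-0.17417995 -0.20272244  3.59763045] 0.3534994109888486 [-0.39069105 -0.46871331 -0.86419787]
```

View pics/c2.png

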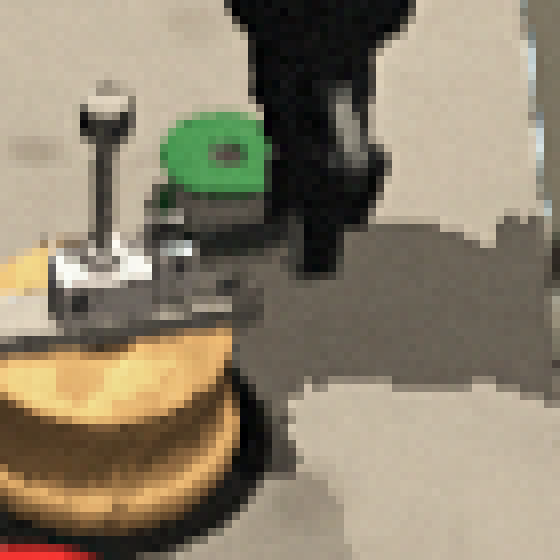

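The fingers straddle the knob at about (320,230) in the crop. I'll close gently in steps.

```bash
python3 -m inch '190 0 0 0 0 0 0; 200 0 0 0 0 0 0; 206 0 0 0 0 0 0; 212 0 0 0 0 0 0; 218 0 0 0 0 0 0' 20;python3 -m inch '225 0 0 0 0 0 0; 225 0 0 0 0 0 0; 225 0 0 0 0 0 0; 225 0 0 0 0 0 0; 225 0 0 0 0 0 0' 20
```

```text
t: 3.58
tcp_pos: [0.3976, -0.1238, 0.1076]
eef_rot: [0.0, 0.787, -0.617, -0.002]
contact_force: [0.0, -1.5, 0.2]
opening: 0.153
t: 4.2
tcp_pos: [0.3976, -0.1239, 0.1076]
eef_rot: [0.0, 0.787, -0.617, -0.002]
contact_force: [-0.5, -1.1, 0.3]
opening: 0.153
```

```bash
python3 -m inch '225 0 -0.4 -6.6 0 0 0; 225 0 -1.6 -13.1 0 0 0; 225 0 -3.5 -19.4 0 0 0; 225 0 -6.2 -25.4 0 0 0; 225 0 -9.6 -31.1 0 0 0'
```

```text
t: 4.82
tcp_pos: [0.407, -0.1215, 0.1391]
eef_rot: [0.001, 0.787, -0.617, -0.002]
contact_force: [0.6, -0.4, -3.6]
opening: 0.151
```

```bash
python3 -m inch '225 0 -4.4 -5.6 0 0 0; 225 0 -9.5 -10.6 0 0 0; 225 0 -15.2 -14.9 0 0 0; 225 0 -21.4 -18.4 0 0 0; 225 0 -28 -21 0 0 0'; python3 -m inch '225 0 0 0 0 0 0; 225 0 0 0 0 0 0; 225 0 0 0 0 0 0; 225 0 0 0 0 0 0; 225 0 0 0 0 0 0';  python3 - <<'E'
from h import *
s=env.read_state();print(s['opening'],s['contact_force'],tool(s,[.3977,-.1234,.104]))
t=env.snapshot('top');im=env.snapshot('side')
cv2.imwrite('pics/c3.png',np.hstack([cv2.resize(t[160:250,215:305],(360,360),interpolation=3),cv2.resize(im[150:240,240:330],(360,360),interpolation=3)]))
E
```

```text
t: 5.45
tcp_pos: [0.4347, -0.1147, 0.1601]
eef_rot: [0.001, 0.787, -0.617, -0.002]
contact_force: [2.3, -0.3, -7.1]
opening: 0.143
t: 6.08
tcp_pos: [0.4347, -0.1147, 0.1601]
eef_rot: [0.0, 0.787, -0.617, -0.002]
contact_force: [2.8, 0.9, -3.8]
opening: 0.138
0.13792777140765078 [ 2.78264113  0.93080246 -3.76546989] [-0.18948687 37.81633293 56.25172199]
```

View pics/c3.png

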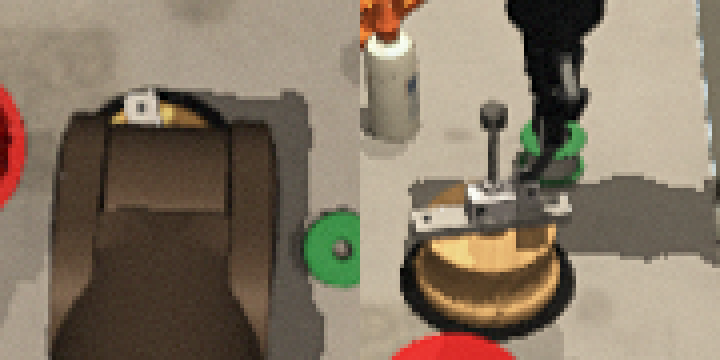

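In the right panel the lever stands up in the fingers at about (545,165), and the gauge is still in place. Release and rise.

```bash
python3 -m inch '190 0 0 0 0 0 0; 150 0 0 0 0 0 0; 130 0 0 0 0 0 0; 130 0 0 -20 0 0 0; 130 0 30 -60 0 0 0';python3 -m inch '130 0 50 -40 0 0 0;130 0 100 -40 0 0 0;130 0 120 -40 0 0 0;130 0 120 -40 0 0 0;130 0 120 -40 0 0 0';  python3 - <<'E'
from h import *
s=env.read_state();print(s['opening'],s['contact_force'],s['tcp_pos'])
t=env.snapshot('top');im=env.snapshot('side');cv2.imwrite('pics/t4.png',t);cv2.imwrite('pics/s4.png',im)
cv2.imwrite('pics/c4.png',np.hstack([cv2.resize(t[160:250,215:305],(360,360),interpolation=3),cv2.resize(im[160:232,240:312],(432,432),interpolation=3)[:360]]))
E
```

```text
t: 6.8
tcp_pos: [0.4059, -0.1214, 0.2201]
eef_rot: [0.001, 0.787, -0.616, -0.003]
contact_force: [0.5, -1.5, 0.7]
opening: 0.493
t: 7.42
tcp_pos: [0.2905, -0.1502, 0.2608]
eef_rot: [0.0, 0.788, -0.616, -0.003]
contact_force: [0.4, -0.1, -0.5]
opening: 0.487
0.4871889626542176 [ 0.3887742  -0.12714967 -0.54006872] [ 0.29049261 -0.15019973  0.26077136]
```

View pics/c4.png

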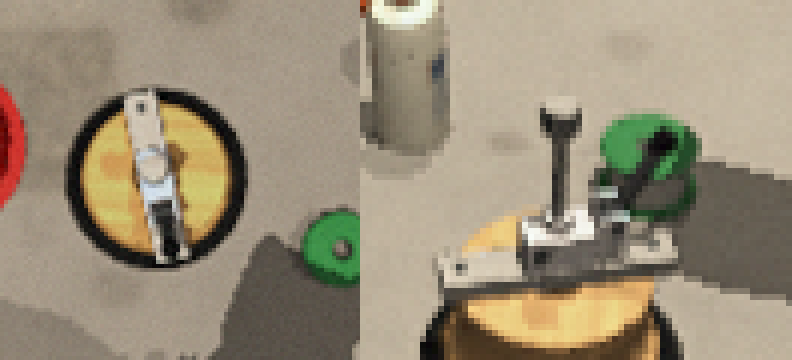

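```bash
python3 - <<'E'
from h import *
T=lambda x,y:((x+.5)/4-.5+215,(y+.5)/4-.5+160)
S=lambda x,y:((x-360+.5)/6-.5+240,(y+.5)/6-.5+160)
for a in (246,253):
  k,e=tri(T(172,a),S(664,139));print(k,e)
P=np.array([.4797,-.1032,.064]);g=np.array([-.971,-.239,0])
for th in (.6,.8,.9,1.0,1.1,1.2,1.25):
    Q=P+g*(.030+.055*np.cos(th))+[0,0,.04+.055*np.sin(th)];u,v=pix('side',Q);a,b=pix('top',Q)
    print(th,'side',(u-239.5)*6+360,(v-159.5)*6,'top',(a-214.5)*4,(b-159.5)*4)
for z in(.18,.185,.19): 
    u,v=pix('side',P*[1,1,0]+[0,0,z]);a,b=pix('top',P*[1,1,0]+[0,0,z]);print(z,(u-239.5)*6+360,(v-159.5)*6,(a-214.5)*4,(b-159.5)*4)
E
```

```text
[ 0.42393927 -0.1176158   0.15199773] 0.0007374474025930131
[ 0.42142437 -0.1178343   0.15173186] 0.004269516902627228
0.6 side 694.6012074883682 160.17738973925128 top 176.9151321200752 271.17956200191566
0.8 side 682.7067627361203 149.9414857575553 top 174.8001459574416 261.7533767319334
0.9 side 675.6001928389154 145.73716980187822 top 173.55485921597437 256.1815187953547
1.0 side 667.811037831006 142.20742126602238 top 172.20101122417964 250.11137939855394
1.1 side 659.4175263107746 139.39290522170631 top 170.75309065657098 243.60783010265732
1.2 side 650.5053676540895 137.3267592976361 top 169.2269870326138 236.74217049828883
1.25 side 645.8834010798943 136.58248645327893 top 168.43991230206757 233.197352075793
0.18 560.5392588022575 112.94930937223205 153.70343080422003 166.9468175269052
0.185 560.7509122652444 105.61909017796779 153.59546182701558 166.55002893970857
0.19 560.9634956507838 98.25666486694382 153.486469003509 166.14947769273454
```

Projection says the lever stands at about 1.05 rad, so it isn't fully up yet. The probe head's top is at about z=0.184, which puts the probe about 16 mm down already. I'll nudge the lever up with the fingers closed.

```bash
python3 - <<'E'
from h import *
s=env.read_state();P=np.array([.4797,-.1032,0]);g=np.array([-.971,-.239,0])
for x in(.085,.066):print(x,tool(s,P+g*x+[0,0,.152]))
E
```

```text
0.085 [   0.35336448 -110.32058104  108.0875122 ]
0.066 [   0.39141612 -129.32000393  108.00526958]
```

```bash
python3 -m inch '255 0.4 -45 30 0 0 0; 255 0.4 -90 80 0 0 0; 255 0.4 -108 108 0 0 0; 255 0.4 -108 108 0 0 0; 255 0.4 -108 108 0 0 0'; python3 -m inch '255 0 -5 0 0 0 0; 255 0 -8 0 0 0 0; 255 0 -11 0 0 0 0; 255 0 -14 0 0 0 0; 255 0 -14 0 0 0 0'
```

```text
t: 8.15
tcp_pos: [0.3947, -0.124, 0.1525]
eef_rot: [0.001, 0.788, -0.616, -0.003]
contact_force: [-0.4, 0.2, -0.1]
opening: -0.0
t: 8.78
tcp_pos: [0.4082, -0.1207, 0.1524]
eef_rot: [0.001, 0.788, -0.616, -0.004]
contact_force: [-1.5, -0.9, 1.6]
opening: -0.004
```

```bash
python3 -m inch '255 0 -2 0 0 0 0; 255 0 -4 0 0 0 0; 255 0 -6 0 0 0 0; 255 0 -7 0 0 0 0; 255 0 -7 0 0 0 0'; python3 -m inch '255 0 -1 0 0 0 0; 255 0 -1 0 0 0 0; 255 0 -2 0 0 0 0; 255 0 -2 0 0 0 0; 255 0 -2 0 0 0 0';python3 - <<'E'
from h import *
t=env.snapshot('top');im=env.snapshot('side')
cv2.imwrite('pics/c5.png',np.hstack([cv2.resize(t[160:250,215:305],(360,360),interpolation=3),cv2.resize(im[160:232,240:312],(432,432),interpolation=3)[:360]]))
E
```

```text
t: 9.4
tcp_pos: [0.4152, -0.1189, 0.1523]
eef_rot: [0.001, 0.788, -0.616, -0.003]
contact_force: [-1.6, -1.4, 0.4]
opening: -0.002
t: 10.02
tcp_pos: [0.4157, -0.1188, 0.152]
eef_rot: [0.001, 0.788, -0.616, -0.004]
contact_force: [-7.4, -1.7, 5.6]
opening: -0.003
```

View pics/c5.png

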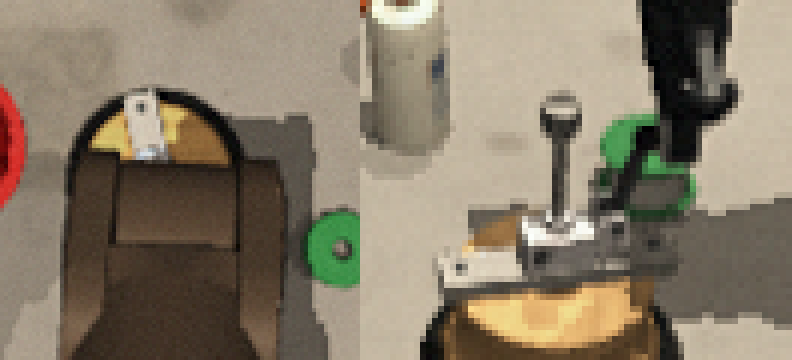

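The lever is against its upper stop: 7 N reaction, and it reads steep in the side view at (645,150). The gauge is unmoved. I'll back off and go above the head.

```bash
python3 -m inch '255 0 8 0 0 0 0; 255 0 10 -40 0 0 0; 255 0 10 -70 0 0 0; 255 0 -30 -70 0 0 0; 255 0 -64 -70 0 0 0'; python3 - <<'E'
from h import *
s=env.read_state();P=np.array([.4797,-.1032,0.2035]);print(tool(s,P))
t=env.snapshot('top');im=env.snapshot('side');cv2.imwrite('pics/t6.png',t);cv2.imwrite('pics/s6.png',im)
cv2.imwrite('pics/c6.png',np.hstack([cv2.resize(t[160:250,215:305],(360,360),interpolation=3),cv2.resize(im[160:232,240:312],(432,432),interpolation=3)[:360]]))
E
```

```text
t: 10.75
tcp_pos: [0.4801, -0.1035, 0.2224]
eef_rot: [0.001, 0.788, -0.616, -0.003]
contact_force: [0.3, 0.2, -0.2]
opening: -0.005
[-0.30488969  0.25121653 18.93718344]
```

View pics/c6.png

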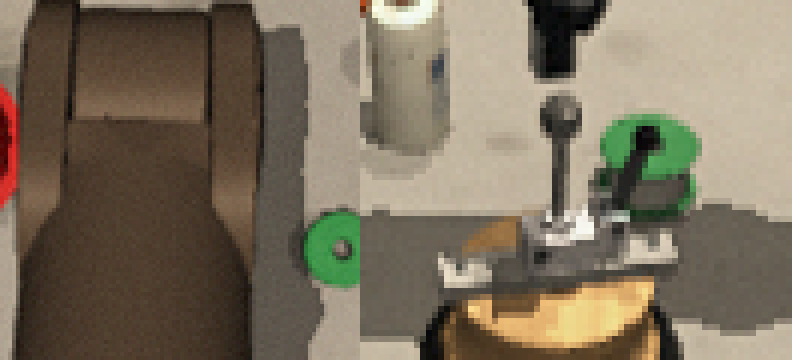

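The knob is now at (648,138), which matches about 1.22–1.25 rad, so the lever is fully up. The fingertips are over the head at (560,75). I'll lower.

```bash
python3 -m inch '255 0 0 10 0 0 0; 255 0 0 20 0 0 0; 255 0 0 25 0 0 0; 255 0 0 28 0 0 0; 255 0 0 30 0 0 0'; python3 -m inch '255 0 0 0.6 0 0 0; 255 0 0 1.2 0 0 0; 255 0 0 1.8 0 0 0; 255 0 0 2.4 0 0 0; 255 0 0 3 0 0 0'; python3 -c "
from h import *
for i in range(4): print(env.read_state()['contact_force'].round(2));env.snapshot('side')"
```

```text
t: 11.48
tcp_pos: [0.4814, -0.1022, 0.1917]
eef_rot: [-0.0, 0.788, -0.615, -0.003]
contact_force: [-1.2, -1.0, 1.3]
opening: 0.001
t: 12.1
tcp_pos: [0.4814, -0.1022, 0.1887]
eef_rot: [-0.0, 0.788, -0.615, -0.003]
contact_force: [0.6, 0.5, 1.5]
opening: 0.001
[0.6  0.48 1.48]
[-0.18 -0.05  0.01]
[ 0.87 -1.67 -0.92]
[ 0.97 -0.08  0.24]
```

```bash
python3 -m inch '255 0 0 0.5 0 0 0; 255 0 0 1 0 0 0; 255 0 0 1.5 0 0 0; 255 0 0 2 0 0 0; 255 0 0 2.5 0 0 0'; python3 -c "
from h import *
for i in range(3): print(env.read_state()['contact_force'].round(2));im=env.snapshot('side')
cv2.imwrite('pics/c7.png',cv2.resize(im[160:232,240:312],(432,432),interpolation=3))"
```

```text
t: 12.92
tcp_pos: [0.4816, -0.1021, 0.1862]
eef_rot: [-0.0, 0.788, -0.615, -0.003]
contact_force: [0.3, 0.1, 0.6]
opening: 0.002
[0.31 0.1  0.62]
[-0.31  0.13  0.22]
[-0.53 -0.97  0.46]
```

View pics/c7.png

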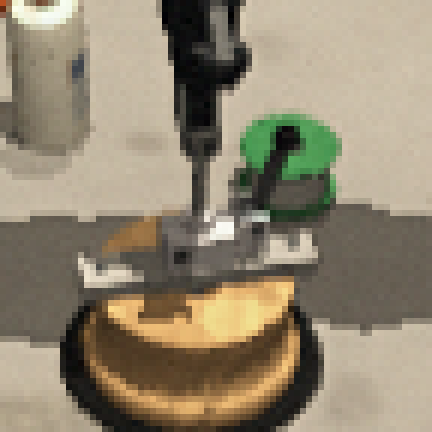

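The fingertips sit on the head at (205,130) and the rod is moving down. I'll continue in 2.5 mm steps, reading the force each time.

```bash
python3 -m inch '255 0 0 0.5 0 0 0; 255 0 0 1 0 0 0; 255 0 0 1.5 0 0 0; 255 0 0 2 0 0 0; 255 0 0 2.5 0 0 0'; python3 -c "
from h import *
print(env.read_state()['contact_force'].round(2));env.snapshot('side');print(env.read_state()['contact_force'].round(2))"
```

```text
t: 13.7
tcp_pos: [0.4815, -0.1021, 0.1836]
eef_rot: [-0.0, 0.788, -0.615, -0.003]
contact_force: [0.2, 0.3, 0.6]
opening: -0.0
[0.21 0.28 0.63]
[ 0.27 -0.11  1.57]
```

```bash
sed -i '$a\
def fz():\
    a=[]\
    for i in range(4): a.append(env.read_state()["contact_force"][2]);env.snapshot("side")\
    print("fz mean",np.mean(a).round(2))' h.py; python3 -c "
from h import *
fz()"
```

```text
fz mean 0.19
```

```bash
python3 -m inch '255 0 0 0.5 0 0 0; 255 0 0 1 0 0 0; 255 0 0 1.5 0 0 0; 255 0 0 2 0 0 0; 255 0 0 2.5 0 0 0'; python3 -c "
from h import *
fz()"
```

```text
t: 14.58
tcp_pos: [0.4815, -0.1021, 0.1811]
eef_rot: [-0.0, 0.788, -0.615, -0.003]
contact_force: [-0.2, 0.3, 1.6]
opening: -0.0
fz mean 0.34
```

```bash
python3 -m inch '255 0 0 0.5 0 0 0; 255 0 0 1 0 0 0; 255 0 0 1.5 0 0 0; 255 0 0 2 0 0 0; 255 0 0 2.5 0 0 0'; python3 -c "
from h import *
fz()"
```

```text
t: 15.4
tcp_pos: [0.4815, -0.102, 0.1787]
eef_rot: [-0.0, 0.788, -0.615, -0.003]
contact_force: [-1.5, -0.7, 6.2]
opening: -0.001
fz mean 5.33
```

Bottom contact: the force rose to about 5.3 N total, so about 3 N on the wood. I'll lift off and move above the raised knob.

```bash
python3 -m inch '255 0 0 -4 0 0 0; 255 0 0 -20 0 0 0; 255 0 20 -20 0 0 0; 255 0 40 -20 0 0 0; 255 0 45 -20 0 0 0';  python3 - <<'E'
from h import *
s=env.read_state();P=np.array([.4797,-.1032,0.064]);g=np.array([-.971,-.239,0])
for th in(1.25,1,.75,.5,.25,0):
    print(th,tool(s,P+g*(.028+.055*np.cos(th))+[0,0,.0615+.055*np.sin(th)]).round(1))
im=env.snapshot('side');cv2.imwrite('pics/c8.png',cv2.resize(im[160:232,240:312],(432,432),interpolation=3))
E
```

```text
t: 16.23
tcp_pos: [0.4369, -0.1133, 0.1988]
eef_rot: [0.0, 0.788, -0.615, -0.003]
contact_force: [-0.7, 0.2, 0.2]
opening: 0.002
1.25 [ 0.5  1.3 21.1]
1 [ 0.5 13.7 27.1]
0.75 [ 0.5 24.1 36. ]
0.5 [ 0.5 32.1 47.1]
0.25 [ 0.6 37.1 59.9]
0 [ 0.6 38.7 73.5]
```

View pics/c8.png

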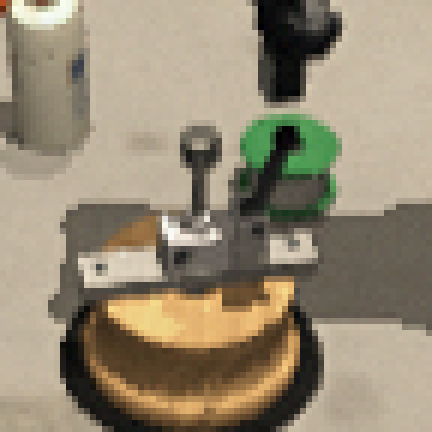

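The head is now lower: its top is at about (203,132), so z≈0.167, which agrees with the fingertip height. The knob is under the fingertips at (287,137). I'll press the lever down along its arc.

```bash
python3 -m inch '255 0.5 1.3 15 0 0 0; 255 0.5 1.3 21 0 0 0; 255 0.5 5 23.5 0 0 0; 255 0.5 9 25 0 0 0; 255 0.5 13.7 27.5 0 0 0'
```

```text
t: 16.9
tcp_pos: [0.4243, -0.1169, 0.1722]
eef_rot: [0.0, 0.788, -0.615, -0.003]
contact_force: [-4.0, 0.6, 11.8]
opening: 0.003
```

The fingertip slid over the outer side of the ball and the lever hasn't moved. I'll lift and come down on the probe side instead.

```bash
python3 -m inch '255 0 0 -20 0 0 0; 255 0 -15 -20 0 0 0; 255 0 -29 -20 0 0 0; 255 0 -29.5 -20 0 0 0; 255 0 -29.5 -20 0 0 0';  python3 - <<'E'
from h import *
s=env.read_state();P=np.array([.4797,-.1032,0]);g=np.array([-.971,-.239,0])
print(s['contact_force'])
for x,z in((28,190),(28,170),(34,170),(42,166),(54,159),(66,149),(74,138),(83,125.5)):
    print(x,z,tool(s,P+g*x/1e3+[0,0,z/1e3]).round(1))
E
```

```text
t: 17.52
tcp_pos: [0.4527, -0.1096, 0.1914]
eef_rot: [0.0, 0.788, -0.615, -0.004]
contact_force: [0.1, -1.1, 0.1]
opening: 0.003
[ 0.07672582 -1.14110896  0.10294521]
28 190 [0.3 0.2 1.4]
28 170 [ 0.4  0.1 21.4]
34 170 [ 0.4  6.1 21.5]
42 166 [ 0.3 14.1 25.5]
54 159 [ 0.3 26.  32.6]
66 149 [ 0.3 38.  42.6]
74 138 [ 0.4 45.9 53.7]
83 125.5 [ 0.4 54.9 66.2]
```

```bash
python3 -m inch '255 0.3 0 8 0 0 0; 255 0.3 0 15 0 0 0; 255 0.3 0 21.5 0 0 0; 255 0.3 2 21.5 0 0 0; 255 0.3 5 21.5 0 0 0'
```

```text
t: 18.15
tcp_pos: [0.4476, -0.111, 0.17]
eef_rot: [0.0, 0.788, -0.615, -0.004]
contact_force: [0.2, -0.2, -0.6]
opening: -0.002
```

```bash
python3 -m inch '255 0 4 1 0 0 0; 255 0 9 4 0 0 0; 255 0 13 6 0 0 0; 255 0 17 8.3 0 0 0; 255 0 21 11 0 0 0'
```

```text
t: 18.77
tcp_pos: [0.4271, -0.1161, 0.159]
eef_rot: [0.0, 0.788, -0.615, -0.004]
contact_force: [1.0, 0.5, 0.4]
opening: 0.006
```

```bash
python3 -m inch '255 0 6 5 0 0 0; 255 0 12 10 0 0 0; 255 0 16 15.5 0 0 0; 255 0 20 21 0 0 0; 255 0 20 21 0 0 0'; python3 -m inch '255 0 3 3 0 0 0; 255 0 6 6 0 0 0; 255 0 8 8 0 0 0; 255 0 9 9.5 0 0 0; 255 0 9 11 0 0 0'
```

```text
t: 19.4
tcp_pos: [0.4066, -0.1209, 0.1376]
eef_rot: [0.001, 0.788, -0.615, -0.004]
contact_force: [-1.2, -0.1, -0.4]
opening: -0.001
t: 20.02
tcp_pos: [0.3976, -0.1232, 0.1265]
eef_rot: [0.001, 0.788, -0.615, -0.005]
contact_force: [-0.5, 0.9, 1.7]
opening: -0.001
```

Now over the ball at x≈84, z≈126.5. I'll press gently to the stop.

```bash
python3 -m inch '255 0 0 0.4 0 0 0; 255 0 0 0.8 0 0 0; 255 0 0 1.2 0 0 0; 255 0 0 1.6 0 0 0; 255 0 0 2 0 0 0'; python3 -c "
from h import *
fz()"
```

```text
t: 20.65
tcp_pos: [0.3975, -0.1232, 0.1247]
eef_rot: [0.001, 0.788, -0.615, -0.005]
contact_force: [-2.5, -1.0, 8.0]
opening: 0.0
fz mean 6.76
```

```bash
python3 -m inch '255 0 0 0.3 0 0 0; 255 0 0 0.6 0 0 0; 255 0 0 0.8 0 0 0; 255 0 0 0.8 0 0 0; 255 0 0 0.8 0 0 0'; python3 -c "
from h import *
fz()"
```

```text
t: 21.48
tcp_pos: [0.3974, -0.1233, 0.1243]
eef_rot: [0.001, 0.788, -0.615, -0.004]
contact_force: [-3.1, 0.7, 10.0]
opening: -0.0
fz mean 10.27
```

The force climbs stiffly while the tip barely moves, so the lever is on its stop. I'll retreat and check.

```bash
python3 -m inch '255 0 0 -10 0 0 0; 255 0 0 -40 0 0 0; 255 0 0 -90 0 0 0; 255 0 40 -120 0 0 0; 255 0 80 -120 0 0 0';python3 -m inch '255 0 20 0 0 0 0;255 0 40 0 0 0 0;255 0 40 0 0 0 0;255 0 40 0 0 0 0;255 0 40 0 0 0 0';  python3 - <<'E'
from h import *
s=env.read_state();print(s['opening'],s['contact_force'],s['tcp_pos'])
t=env.snapshot('top');im=env.snapshot('side');cv2.imwrite('pics/t9.png',t);cv2.imwrite('pics/s9.png',im)
cv2.imwrite('pics/c9.png',np.hstack([cv2.resize(t[160:250,215:315],(400,360),interpolation=3),cv2.resize(im[165:237,235:315],(400,360),interpolation=3)]))
E
```

```text
t: 22.3
tcp_pos: [0.3214, -0.1435, 0.2473]
eef_rot: [0.0, 0.789, -0.615, -0.002]
contact_force: [-0.3, -0.6, 0.6]
opening: 0.0
t: 22.92
tcp_pos: [0.2834, -0.1531, 0.2475]
eef_rot: [0.0, 0.789, -0.615, -0.002]
contact_force: [-0.4, 0.5, 0.5]
opening: 0.001
0.0008051094026074437 [-0.42784638  0.45417469  0.45878099] [ 0.28338997 -0.15306703  0.24745793]
```

View pics/c9.png

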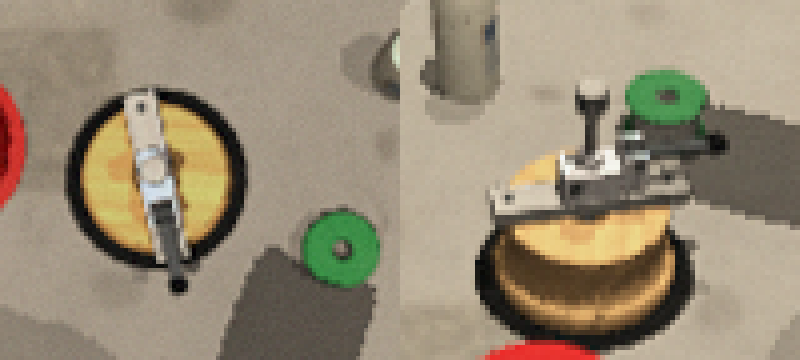

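The lever is back where it started: knob at (717,143) in the side panel and (178,285) in the top panel, within about 1 mm. The beam lies flat over the bore, and the head at (592,87) matches a probe depth of about 34 mm. Nothing nearby has moved, so I'll hand in.

```bash
python3 -c "
from rig import env
print(env.job_done(),env.read_state()['t'])"
```

```text
the job is handed in; nothing more can be done
the job is handed in; nothing more can be done
```

The job is done and handed in at about 23 s of robot time. The lever went up, the probe was lowered to the bottom of the bore, and the lever was pressed down again. No verdict was reported.

- **Lever up:** I gripped the knob and swung it, but it slipped and stopped at about 1.05 rad. I then pushed it with closed fingers to its upper stop, where the picture matched 1.22–1.25 rad.
- **Probe:** I pushed the head down in 2.5 mm steps until the force rose to about 5.3 N. About 3 N of that was on the wood. The probe is about 34–35 mm down, so the bore is about 30 mm deep.
- **Lever down:** my first press, about 12 N, slid off the outside of the knob without moving the lever. A second try from the probe side brought it down. I pressed it to its stop with about 10 N, and the tip hardly moved as the force rose.
- **Last checks:** in the final pictures the knob is back at its fully-down place. The beam lies flat over the bore, within about 1 mm of where it started. The head height agrees with the probe depth, and the objects near the gauge are where they were. I did not test the clamp by pulling on the probe.

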